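# Fasten the draw latch of the standing instrument case

### The job

The microscope's carrying case stands upright with its latch undone and its padding pushing the lid ajar. Hook the wire loop over the keeper on the lid, draw it back until it bears on the keeper, and press the lever down over centre until it lies fully home and holds the lid drawn in. Feel your way gently so as not to bend the loop or lean on the case, and leave the other things where they are.

Things in the scene. Friction and masses are not known exactly. Their poses are not given: they have to be found in the camera images.
- case: Hard grey case with aluminium edges, standing on its hinge edge, fixed; 163 (x) x 240 (y) x 160 mm high. Origin on the table under the seam's middle; x points across the seam from the deep base shell (x -105 to 0) to the shallow lid shell (0 to 58), y along the seam, z up. The steel draw latch is on its level top (z = 160) at y = 0. Keep below 25 N on any part of it
- lid (a joint): Tilt of the lid shell in rad about its hinge at the bottom of the seam (12 mm above the table): 0 = shut tight, positive = leaning to +x of the case. The foam inside and the seal alone hold it ajar at about 0.068 (11 mm at the keeper); drawing it in takes about 10 N per mm at the keeper. A fastened latch holds it between 0.003 and 0.059
- lever (a joint): Angle of the latch lever in rad about lever_pivot: 0 = fully home, lying flat to -x of the case; 1.57 = upright; 2.0 = forward stop, leaning to the keeper. Stays where it is left (0.025 N m of friction). The loop's pin is on it, 16 mm from the pivot and 0.25 rad below its line: dead centre is near 0.25, below that the latch pulls itself home
- lever_pivot (a point): Pivot of the lever, on the base shell 32 mm before the seam, 18 mm above the top; axes those of the case. The lever is a steel channel 30 mm wide that reaches 70 mm from the pivot; its flat pressing face (up when home, towards the keeper when upright) lies 7 mm from the pivot's line; the last 12 mm are turned up by 4 mm
- keeper_screws (a point): On the lid's top, midway between the two screws of the keeper, 38 mm beyond the lid's seam edge; axes of the lid. The screws go through slots in the keeper's 3 mm foot plate, so the keeper itself is not measured: the seat of the loop's cross bar (its centre line) lies anywhere from 10.5 to 19.5 mm before this point (to -x), 17 mm above it
- lid_edge (a point): Middle of the lid's seam edge, at its top; axes of the lid. The steel keeper beyond it is 26 mm wide and 24 mm high: an upright web, far face 2 mm before the bar's seat, and a short 3 mm lip on top that ends 0.8 mm beyond the seat, underside 4 mm above it: a shallow hook open to +x. The bar passes over the lip, down behind it and back until it bears on the web
- loop: Steel wire loop of the latch. Origin at its hinge on the lever, midway between its two sides; x runs along it to the cross bar, y across. It turns stiffly: it stays at the angle at which it is left and is carried round when the lever turns (0.02 N m of friction). 4 mm wire: pushed or squeezed with more than 12 N it bends
- loop_nut (a point): Midway between the loop's two lock nuts, 32.5 mm from the loop's hinge towards the cross bar; axes as the loop. The nuts are 9 mm thick; beyond them the sides are bare wire, 41 mm apart on centres, 45 mm over the outside; the cross bar's centre is 43.1 mm beyond this point (75.6 mm from the hinge)
- eyepiece: Black eyepiece 32 mm wide, 46 mm high, standing on the case's top left of the latch; origin under its middle. To be left alone
- oil_bottle: Small amber bottle, 28 mm wide, 70 mm high, before the case; origin under its middle. To be left alone
- petri_dish: Flat clear dish, 92 mm wide, 16 mm high, before the case; origin under its middle. To be left alone
- slide_box: Black box, 102 x 182 x 38 mm, on the right; origin under its middle. To be left alone
- objective_can: Black round can, 36 mm wide, 60 mm high, left of the case; origin under its middle. To be left alone
- slide_pack: Pale carton, 80 x 32 x 28 mm, on the left; origin under its middle. To be left alone
- tweezers: Steel tweezers, about 115 mm long, 8 mm high, on the right; origin under the middle. To be left alone
- slide_jar: Glass jar, 64 mm wide, 75 mm high, behind the case; origin under its middle. To be left alone

How it is judged:
By the outcome, as a careful person would: the job done as asked, in the order asked, and still so for the second after the job is handed in, with the robot touching nothing.
It also fails if it takes over 67 s, if anything falls off the work surface, if the arm or the gripper's body presses on something with over 40 N, if the wrist force passes 120 N, or if a joint passes its speed limit or range.

### The arm

A 6-joint arm with a two-finger parallel gripper is mounted at the origin on the work surface. World frame = base frame: x ahead of the robot, y to its left, z up, the work surface at z = 0. Lengths are in m, angles in degrees, forces in N, time in s.
With the tool pointing down it reaches from about 0.35 to 0.85 m from the base axis. Payload 8.1 kg.
Tool frame: the origin (TCP) lies at the very end of the fingers, on their centre line; the grasp point (between the pads) lies tcp_to_grasp behind it (tcp_to_grasp is the distance from the TCP to the grasp point, in m); z points along the fingers, y is the line along which they close (so a half turn about z gives the same grasp; the last joint's range is limited). The gripper opens to 93 mm and grips with 3 to 60 N. Pads are 15 mm wide; open, the fingers measure 128 mm over their backs; the gripper's body (75 mm by 188 mm) begins 65 mm behind the grasp point.
Start: joints at [-79.664, 7.471, 85.268, -0, 87.261, -4.893], TCP at [0.158, -0.579, 0.219] pointing down, gripper open.
Joint ranges: [-169.43, 169.43], [-51.17, 129.36], [1.28, 143.12], [-76.62, 256.62], [0, 156.53], [-152.29, 152.29]. Speed limits (degrees/s): [136.94, 136.94, 159.86, 180, 180, 180].

### API

Orientations are given as [roll, pitch, yaw] about the fixed x, y, z axes, in that order (R = Rz(yaw) Ry(pitch) Rx(roll)).
In Python, from rig import * gives the robot as it stands. The module is installed in compiled form; this text tells all that it offers.
- The arm moves only by the tool play_rows, never from a script. Its argument "targets" is one flat list of numbers, 7 for each row, row after row: the shift along the tool's x, y, z in mm, then the turn, a rotation vector about the tool's x, y, z in rad, then the opening, from 0 (shut) to 1 (fully open). A call has 1 to 5 rows; each row is the pose to reach, as a shift and turn from the pose commanded when the call began, along the tool's axes at that moment; what a row does not reach only later rows make up. A row lasts 1/8 s, in which the tool goes at most 62.5 mm and 10.7 degrees, less where a joint would pass 70% of its speed; a pose out of reach is approached as far as the arm can. A call with a gripper value outside its range is refused whole. The fingers move at their own pace and stop on an object; "newtons" is the grip in N (left out, the last holds). Time passes only in rows, so rows that repeat a pose let the fingers close. It gives the time, the measured TCP pose, the force and the opening at its end, in the units of the state.
- observe(): the state, without advancing time (a new reading comes with each control period).
- read_camera(name): name is "scene" or "side" or "wrist"; returns a dict with "pixels" (480x640x3 uint8, blue, green, red), "z_map" (480x640 float32, m along the optical axis (not along the pixel's ray), 0 where there is no reading), "fx", "fy", "cx", "cy" (pixels), "distortion" ([k1, k2, p1, p2, k3] as OpenCV has them; the pictures are not rectified), "R" (3x3) and "t" (3): a world point X has camera coordinates R X + t. Camera axes: x right, y down, z forward; pixel columns grow to the right and rows downward; lengths in m; the calibration is good to about 2 mm. A picture is of the moment at which its call begins.
- sign_off(): hands the job in, once; it reports no verdict.
The state is a dict: "time_s": time; "qpos": joint angles; "dq": joint speeds; "effort": joint torques, N m; "position": TCP position; "eef_rot": TCP orientation; "contact_force": force on the tool from outside, world axes, zero at the start; "moment": the same for the moment, N m; "gripper_width": finger opening in m.
Only numpy, scipy, OpenCV 4.12 (cv2) and the standard library are available. Lean on these libraries where they do the work, as an engineer would, in place of code of your own. Each camera call takes 0.05 s, during which the arm holds its last target. There are 200 camera calls.

## Working session

There is one attempt and no reset: what is moved stays moved. The work goes in short steps, Python scripts to look and compute and a tool call to move; the robot and the scene stay as the last step left them, time stands still between calls to the robot, and variables do not carry over. Pictures are saved under pics/ and viewed, on a budget of 10 in all, crops included, one or two more only if the job needs it, and the job is handed in when it is done.

Besides the shell and the picture viewer there is one more tool, called after "Request:" by a JSON object that holds its "api" and its "payload", one argument or row to a line. play_rows: Moves the arm, as the interface text tells. Its arguments: {"type":"object","properties":{"targets":{"type":"array"},"newtons":{"type":"number"}},"required":["targets"]}

```bash
mkdir -p pics; cat > h.py <<'E'
from rig import *
import numpy as np, cv2
from scipy.spatial.transform import Rotation as Ro
def cloud(c):
    K=np.array([[c['fx'],0,c['cx']],[0,c['fy'],c['cy']],[0,0,1]]);D=np.array(c['distortion'])
    u,v=np.meshgrid(np.arange(640.),np.arange(480.))
    p=cv2.undistortPoints(np.stack([u,v],-1).reshape(-1,1,2),K,D).reshape(480,640,2)
    z=c['z_map'];P=np.dstack([p*z[...,None],z])
    W=(P-np.array(c['t']))@np.array(c['R']); W[z==0]=np.nan
    return W
def save(c,n,crop=None,s=1):
    im=c['pixels'].copy()
    if crop: x0,y0,x1,y1=crop; im=im[y0:y1,x0:x1]
    cv2.imwrite(f'pics/{n}.png',cv2.resize(im,None,fx=s,fy=s,interpolation=cv2.INTER_CUBIC))
E
python3 - <<'E'
from h import *
o=observe();print(o)
a=[]
for n in("scene","side","wrist"):
    c=read_camera(n);np.save(n+'.npy',c,allow_pickle=True);W=cloud(c)
    print(n,np.round(-np.array(c['R']).T@np.array(c['t']),3),np.round(np.array(c['R'])[2],2),c['fx'],np.isfinite(W[...,0]).mean())
    if n!='wrist':save(c,n+'0',None,1.25)
E
```

```text
{'time_s': 0.0, 'qpos': array([-7.96658315e+01,  7.51394242e+00,  8.53285498e+01,  8.19245013e-04,
        8.72628471e+01, -4.89476653e+00]), 'dq': array([ 0.04997093,  0.13582977, -0.09410079,  0.05895213,  0.03718411,
        0.1042824 ]), 'effort': array([ 1.69425439e-04, -5.59841573e+01, -4.91759777e+01,  7.70305004e-02,
        3.56613554e-02, -1.34834236e-04]), 'position': array([ 0.15751239, -0.57836273,  0.21760661]), 'eef_rot': array([-1.79895115e+02, -9.80342559e-03,  1.52288862e+01]), 'contact_force': array([-0.25913466, -0.00898727, -0.07236125]), 'moment': array([0.01844342, 0.02398552, 0.00960371]), 'gripper_width': 0.09301097945033568}
scene [ 1.508 -0.479  1.463] [-0.56  0.29 -0.78] 603.571329514341 0.9908756510416666
side [0.15  1.032 1.062] [ 0.29 -0.71 -0.64] 597.2660811802303 0.9924869791666666
wrist [ 0.236 -0.557  0.384] [-0.28 -0.07 -0.96] 382.0637952904434 0.9958723958333333
```

View pics/scene0.png

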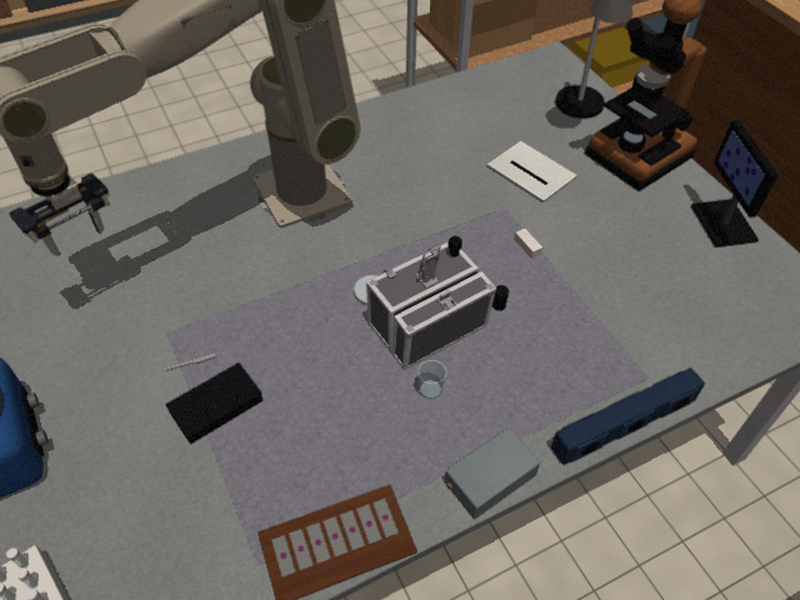

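View pics/side0.png

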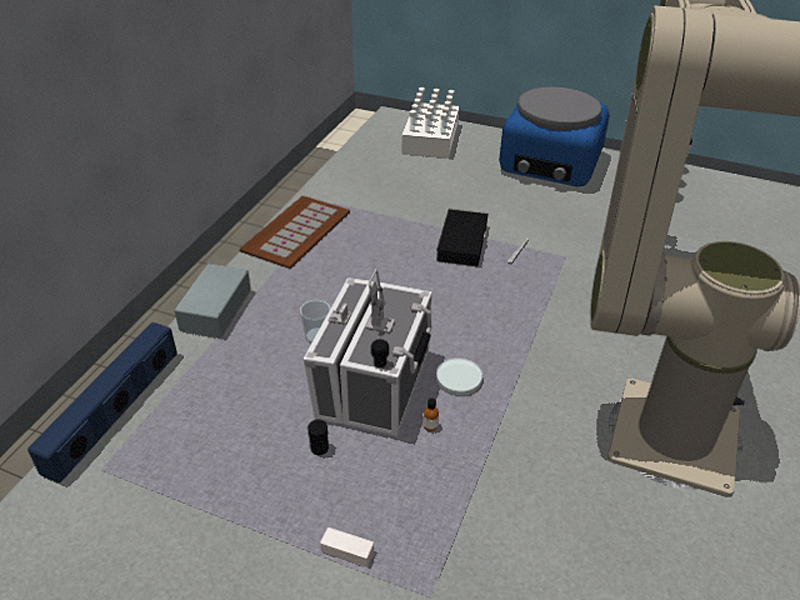

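The scene picture shows the case at about (430,300), latch upright at (430,265), keeper at (448,300) and eyepiece at (455,245). The side picture shows the case at (370,350), with lever and loop upright at (376,300) and the keeper at (340,315).

```bash
python3 - <<'E'
from h import *
C={n:np.load(n+'.npy',allow_pickle=True).item() for n in('scene','side')}
Ws={n:cloud(c) for n,c in C.items()}
for n,W in Ws.items():
    m=(np.abs(W[...,2]-.16)<.006)&(W[...,0]>.3)&(W[...,0]<.8)&(np.abs(W[...,1])<.3)
    m=cv2.morphologyEx(m.astype('uint8'),cv2.MORPH_OPEN,np.ones((2,2)))
    k,l,s,_=cv2.connectedComponentsWithStats(m)
    for i in range(1,k):
        if s[i,4]>150:
            P=W[l==i];r=cv2.minAreaRect((P[:,:2]*1000).astype('float32'));print(n,s[i],r,np.round(np.median(P[:,2]),4))
    for (x0,y0,x1,y1) in [(290,180,410,300)] if n=='scene' else [(230,200,370,360)]:
        save(C[n],n+'_crop',(x0,y0,x1,y1),5 if n=='scene' else 4)
E
```

```text
scene [ 294  195   89   56 1520] ((542.9845581054688, 87.55765533447266), (107.96250915527344, 243.17431640625), 7.033430576324463) nan
scene [317 236  51  29 359] ((640.1345825195312, 53.41151428222656), (53.23793029785156, 149.57046508789062), 7.045166969299316) nan
side [246 223  51  70 830] ((610.9609985351562, 100.47126770019531), (91.145751953125, 241.1958465576172), 6.612633228302002) nan
side [ 273  227   73   77 2556] ((nan, nan), (0.0, 0.0), 0.0) nan
```

View pics/scene_crop.png

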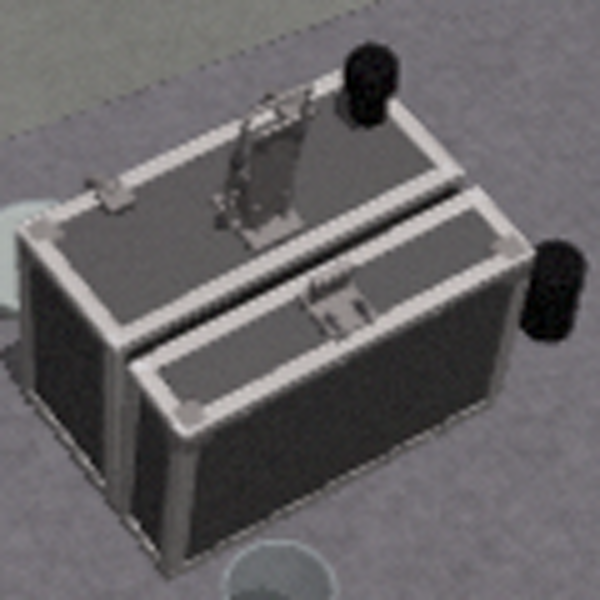

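View pics/side_crop.png

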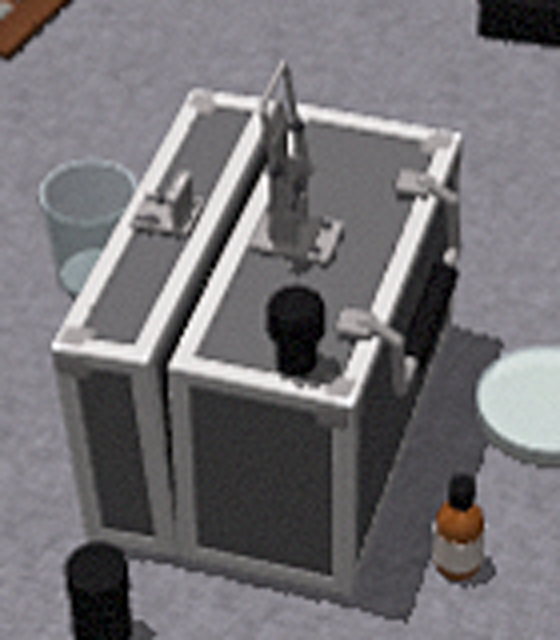

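The scene crop shows the latch lever with the loop upright on it at (270,160), the keeper at (335,290), and the eyepiece at (370,80) clear of the latch. The side crop shows the loop apex at (283,65), lever base at (290,240) and keeper at (170,210). Case yaw is about 7° with its origin near (0.595, 0.094). I'll move in for a close wrist view.

Request:
{"api": "play_rows", "payload": {
  "targets": [42,-37,-30,0,0,0.02,1,84,-75,-50,0,0,0.04,1,126,-112,-70,0,0,0.06,1,168,-150,-90,0,0,0.08,1,210,-187,-110,0,0,0.1,1]
}}

```text
time_s: 0.78
position: [0.3117, -0.3416, 0.3291]
eef_rot: [-180.0, -0.0, 9.4]
contact_force: [0.9, -1.0, 0.6]
gripper_width: 0.093
```

Request:
{"api": "play_rows", "payload": {
  "targets": [42,-37,-10,0,0,0.01,1,84,-75,-20,0,0,0.02,1,126,-112,-30,0,0,0.03,1,168,-150,-40,0,0,0.04,1,210,-187,-50,0,0,0.04,1]
}}

```text
time_s: 1.4
position: [0.4882, -0.1225, 0.3789]
eef_rot: [180.0, -0.0, 7.2]
contact_force: [0.8, 0.3, 0.7]
gripper_width: 0.0931
```

```bash
cat >> h.py <<'E'
CO=np.array([.5951,.0940]);CY=7.0   # case origin, yaw
def setcase():
    import os
    if os.path.exists('case.npy'):
        v=np.load('case.npy');return v[:2],v[2]
    return CO,CY
def toc(P): # world m -> case mm
    o,y=setcase();a=np.radians(y);P=np.asarray(P,float)
    d=P[...,:2]-o;return np.stack([d[...,0]*np.cos(a)+d[...,1]*np.sin(a),-d[...,0]*np.sin(a)+d[...,1]*np.cos(a),P[...,2]],-1)*1000
def tow(c):
    o,y=setcase();a=np.radians(y);c=np.asarray(c,float)/1000
    return np.array([o[0]+c[0]*np.cos(a)-c[1]*np.sin(a),o[1]+c[0]*np.sin(a)+c[1]*np.cos(a),c[2]])
def state():
    o=observe();R=Ro.from_euler('xyz',o['eef_rot'],degrees=True)
    print('t',round(o['time_s'],2),'case',np.round(toc(o['position']),1),'rpy',np.round(o['eef_rot'],2),'F',np.round(o['contact_force'],2),'w',round(o['gripper_width']*1000,1));return o,R
def plan(c,tilt=0,yaw=None):
    """case target mm, tilt deg about case y (positive: fingers tip toward -x... printed), -> tool row"""
    o,R=state();y=setcase()[1] if yaw is None else yaw
    T=Ro.from_euler('z',y,degrees=True)*Ro.from_euler('y',tilt,degrees=True)*Ro.from_euler('x',180,degrees=True)
    d=R.inv().apply(tow(c)-o['position'])*1000
    print('row',np.round(d,1),np.round((R.inv()*T).as_rotvec(),4))
E
python3 -c "
from h import *
plan([0,0,380])"
```

```text
t 1.4 case [-132.5 -201.9  378.9] rpy [179.99  -0.     7.2 ] F [0.77 0.31 0.75] w 93.1
row [ 133.2 -201.4   -1.2] [ 0.0001 -0.      0.0035]
```

Request:
{"api": "play_rows", "payload": {
  "targets": [35,-50,0,0,0,0,1,70,-100,0,0,0,0,1,105,-150,0,0,0,0,1,133,-201,0,0,0,0.003,1,133,-201,0,0,0,0.003,1]
}}

```text
time_s: 2.02
position: [0.5944, 0.0958, 0.3768]
eef_rot: [-179.9, 0.1, 7.3]
contact_force: [0.0, -0.5, -0.0]
gripper_width: 0.0933
```

```bash
python3 - <<'E'
from h import *
state();c=read_camera('wrist');np.save('w1.npy',c,allow_pickle=True);save(c,'w1',None,1.25)
W=cloud(c);print('cam',toc(-np.array(c['R']).T@np.array(c['t'])))
P=W[np.isfinite(W[...,0])]
Q=toc(P);b=(Q[:,2]>155)&(Q[:,2]<162)&(np.abs(Q[:,1])<200)&(Q[:,0]<8)&(Q[:,0]>-160)
r=cv2.minAreaRect((P[b][:,:2]*1000).astype('float32'));print('base top',r,np.median(P[b][:,2]))
Q=Q[(Q[:,2]>164)&(Q[:,2]<300)&(np.abs(Q[:,1])<140)&(np.abs(Q[:,0])<120)]
for z in range(164,275,5):
    s=Q[(Q[:,2]>=z)&(Q[:,2]<z+5)]
    for nm,t in (('latch',s[(np.abs(s[:,1])<40)&(s[:,0]<12)]),('keep',s[(np.abs(s[:,1])<40)&(s[:,0]>=12)]),('eye',s[np.abs(s[:,1])>=40])):
        if len(t)>3: print(z,nm,len(t),np.round(np.percentile(t[:,0],[2,50,98])),np.round(np.percentile(t[:,1],[2,50,98])))
E
```

```text
t 2.02 case [ -0.5   1.9 376.8] rpy [-1.7994e+02  1.5000e-01  7.3200e+00] F [ 0.03 -0.5  -0.01] w 93.3
cam [ 81.25357917   2.66363199 542.75758216]
base top ((536.91552734375, 88.43675231933594), (125.5776138305664, 241.81605529785156), 9.197752952575684) 0.1575230697272218
164 latch 69 [-61. -26. -15.] [-15.   3.  18.]
164 eye 633 [-106.  -91.  -57.] [-67.  57.  99.]
169 latch 9 [-27. -25. -25.] [-8. 11. 16.]
169 eye 65 [-99. -66. -56.] [-61.  89. 103.]
174 latch 46 [-27. -27. -25.] [-12.  -0.  16.]
174 eye 7 [-63. -58. -56.] [ 90.  94. 100.]
179 latch 43 [-28. -27. -25.] [-11.   4.  16.]
179 keep 210 [29. 33. 36.] [-11.   1.  13.]
184 latch 55 [-28. -27. -25.] [-12.   1.  15.]
184 eye 43 [-71. -55. -51.] [ 85.  91. 109.]
189 latch 54 [-35. -27. -27.] [-18.   4.  19.]
189 eye 69 [-76. -55. -51.] [ 85.  92. 110.]
194 latch 87 [-39. -27. -27.] [-21.  -0.  24.]
194 eye 73 [-69. -55. -51.] [ 85.  92. 111.]
199 latch 66 [-35. -27. -27.] [-20.   4.  24.]
199 eye 154 [-78. -57. -52.] [ 85.  93. 114.]
204 latch 71 [-39. -27. -27.] [-16.   4.  23.]
204 eye 423 [-77. -62. -54.] [ 87.  96. 113.]
209 latch 72 [-35. -27. -27.] [-20.  -1.  24.]
214 latch 67 [-32. -27. -27.] [-17.   1.  21.]
219 latch 63 [-30. -27. -27.] [-21.   3.  20.]
224 latch 177 [-36. -29. -27.] [-22.   2.  26.]
229 latch 74 [-32. -27. -27.] [-18.   4.  23.]
234 latch 42 [-30. -27. -27.] [-20.   2.  23.]
239 latch 10 [-30. -29. -28.] [-20. -17.  23.]
244 latch 107 [-28. -24. -23.] [-19.   1.  23.]
249 latch 47 [-28. -25. -23.] [-19.   0.  23.]
254 latch 12 [-28. -26. -26.] [-20.   2.  24.]
259 latch 13 [-26. -26. -25.] [-19.  21.  23.]
264 latch 82 [-28. -25. -24.] [-20.   4.  24.]
269 latch 211 [-27. -26. -24.] [-17.   2.  20.]
```

View pics/w1.png

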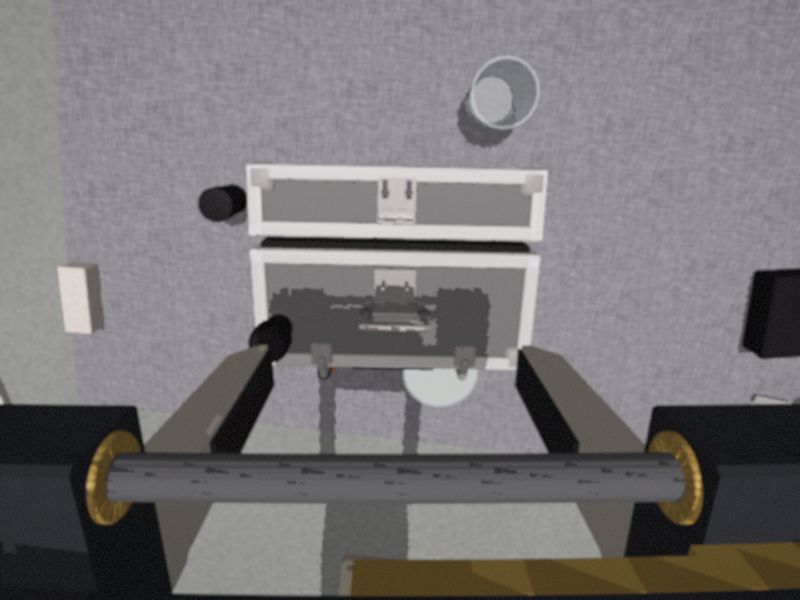

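The wrist view shows the lever and loop seen from above at (395,305), keeper lip at (397,217), base seam edge at row 250, and the eyepiece at (272,338). The lever stands about upright with the loop along it. I'll refine the case frame next.

```bash
python3 - <<'E'
from h import *
for n in('w1','scene','side'):
    W=cloud(np.load(n+'.npy',allow_pickle=True).item());Q=toc(W).reshape(-1,3);Q=Q[np.isfinite(Q[:,0])]
    B=Q[(np.abs(Q[:,2]-158.5)<4)&(np.abs(Q[:,1])<140)&(Q[:,0]>-125)&(Q[:,0]<80)]
    b=B[B[:,0]<6]; l=B[B[:,0]>8]
    f=[]
    for y in list(range(-110,-40,6))+list(range(40,110,6)):
        s=b[np.abs(b[:,1]-y)<3]
        if len(s)>5:f.append((y,s[:,0].max(),s[:,0].min()))
    f=np.array(f);p=np.polyfit(f[:,0],f[:,1],1)
    ex=[ (b[np.abs(b[:,0]+x)<6][:,1].min(),b[np.abs(b[:,0]+x)<6][:,1].max()) for x in (20,40,60,80)]
    print(n,'seam x0,yawdeg',p[1],-np.degrees(p[0]),'back',np.median(f[:,2]),'ends',np.round(ex,1).tolist(),'ztop',np.median(b[:,2]))
    print('  lid x',np.round(np.percentile(l[:,0],[1,99]),1),'y',np.round(np.percentile(l[:,1],[1,99]),1))
    k=Q[(Q[:,2]>165)&(Q[:,2]<195)&(np.abs(Q[:,1])<25)&(Q[:,0]>5)&(Q[:,0]<70)]
    print('  keeper',len(k),np.round(np.percentile(k,[2,25,50,75,98],axis=0),1).tolist())
E
```

```text
w1 seam x0,yawdeg -1.56647220779458 -0.6609762304970328 back -106.20164571088961 ends [[-117.1, 121.9], [-117.4, 122.5], [-117.0, 122.6], [-116.0, 92.3]] ztop 157.52707889396805
  lid x [ 9.4 65.5] y [-116.   118.8]
  keeper 210 [[29.0, -11.1, 180.5], [30.8, -5.4, 181.5], [32.6, 1.1, 182.0], [34.3, 6.8, 182.5], [35.6, 13.4, 183.5]]
scene seam x0,yawdeg -0.3090517132285375 0.3878557968063815 back -107.27784769065754 ends [[-121.6, 119.7], [-122.3, 116.1], [-120.8, 118.7], [-121.0, 91.6]] ztop 158.03996650652465
  lid x [ 8.5 66.5] y [-120.5  114. ]
  keeper 44 [[26.3, -16.6, 166.3], [30.1, -11.0, 169.1], [31.6, -4.5, 179.7], [33.5, 2.4, 182.9], [41.3, 10.5, 188.3]]
side seam x0,yawdeg -6.026362644683705 -3.691995207561981 back -107.31685659827482 ends [[-117.1, 121.7], [-117.9, 124.0], [-120.0, 124.3], [-117.7, 126.6]] ztop 157.7410673832669
  lid x [ 8.9 65.3] y [-114.6  122.6]
  keeper 57 [[25.9, -10.2, 165.2], [28.7, -2.6, 173.0], [29.9, 4.9, 179.1], [32.1, 10.0, 181.6], [35.2, 15.5, 183.9]]
```

```bash
python3 - <<'E'
from h import *
o=tow([-1.5,1.5,0])[:2];np.save('case.npy',np.r_[o,6.8]);print(o)
plan([-75,0,238]);plan([-35,0,238])
E
```

```text
[0.59342838 0.09530602]
t 2.08 case [  0.5  -1.7 377.4] rpy [-1.80e+02  1.20e-01  7.22e+00] F [-0.27 -0.22 -0.  ] w 93.3
row [-75.1  -2.3 139.5] [-0.      0.0021  0.0074]
t 2.08 case [  0.5  -1.7 377.4] rpy [-1.80e+02  1.20e-01  7.22e+00] F [-0.27 -0.22 -0.  ] w 93.3
row [-35.1  -2.  139.4] [-0.      0.0021  0.0074]
```

Request:
{"api": "play_rows", "payload": {
  "targets": [-45,-1,10,0,0,0.007,0,-75,-2,50,0,0,0.007,0,-75,-2,100,0,0,0.007,0,-75,-2,138,0,0,0.007,0,-75,-2,138,0,0,0.007,0],
  "newtons": 4
}}

```text
time_s: 2.7
position: [0.517, 0.0832, 0.2374]
eef_rot: [180.0, 0.4, 6.5]
contact_force: [0.0, 0.4, -0.1]
gripper_width: 0.0475
```

Request:
{"api": "play_rows", "payload": {
  "targets": [10,0,0,0,0,0,0,20,0,0,0,0,0,0,25,0,0,0,0,0,0,30,0,0,0,0,0,0,34,0,0,0,0,0,0]
}}

```text
time_s: 3.32
position: [0.5536, 0.0887, 0.2407]
eef_rot: [180.0, -0.0, 6.6]
contact_force: [-0.1, 0.0, 0.7]
gripper_width: 0.0011
```

```bash
cat >> h.py <<'E'
def latch(n='side'):
    c=read_camera(n);Q=toc(cloud(c)).reshape(-1,3);Q=Q[np.isfinite(Q[:,0])]
    return c,Q
E
python3 - <<'E'
from h import *
state()
E
```

```text
t 3.33 case [-40.3  -1.9 240.7] rpy [180.    -0.     6.64] F [-0.07  0.03  0.71] w 1.1
```

Request:
{"api": "play_rows", "payload": {
  "targets": [4,0,0,0,0,0,0,8,0,0,0,0,0,0,12,0,0,0,0,0,0,15,0,0,0,0,0,0,18,0,0,0,0,0,0]
}}

```text
time_s: 3.95
position: [0.5713, 0.0907, 0.2406]
eef_rot: [-180.0, 0.0, 6.6]
contact_force: [-0.4, -0.4, 0.0]
gripper_width: 0.0003
```

```bash
python3 - <<'E'
from h import *
state();c,Q=latch('scene')
Q=Q[(np.abs(Q[:,1])<30)&(Q[:,2]>170)&(Q[:,2]<275)&(np.abs(Q[:,0]+10)<50)]
for z in range(170,275,8):
    s=Q[(Q[:,2]>=z)&(Q[:,2]<z+8)]
    if len(s)>2: print(z,len(s),np.round(np.percentile(s[:,0],[2,50,98])))
c=read_camera('wrist');save(c,'w2',None,1.25)
E
```

```text
t 3.95 case [-22.5  -2.  240.6] rpy [-180.      0.      6.63] F [-0.36 -0.39  0.01] w 0.3
170 23 [-38. -11.  34.]
178 36 [-34.  30.  38.]
186 20 [-38. -24.  16.]
194 23 [-37. -23. -20.]
202 13 [-29. -20. -19.]
210 17 [-27. -20. -17.]
218 18 [-26. -18. -15.]
226 17 [-24. -16. -13.]
234 12 [-17. -13. -10.]
242 25 [-29. -13.  -7.]
250 19 [-28. -14.  -6.]
258 35 [-31. -13.  -4.]
266 37 [-26. -14.  -3.]
274 3 [-31. -18. -14.]
```

View pics/w2.png

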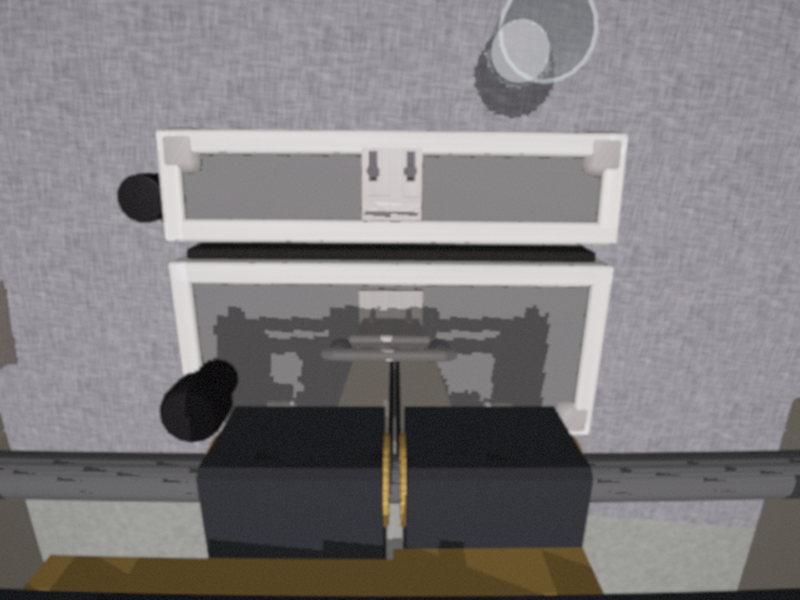

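The wrist view shows the loop bar at row 353 and the lever tip at (387,338), both pushed forward by the shut fingers at (395,380). The keeper lip is at (391,215). I'll continue towards the forward stop.

Request:
{"api": "play_rows", "payload": {
  "targets": [3,-2,0,0,0,0,0,6,-2,0,0,0,0,0,8,-2,0,0,0,0,0]
}}

```text
time_s: 4.42
position: [0.579, 0.0936, 0.2406]
eef_rot: [180.0, 0.0, 6.6]
contact_force: [0.2, -0.4, -0.1]
gripper_width: 0.0008
```

Request:
{"api": "play_rows", "payload": {
  "targets": [1.5,0,0,0,0,0,0,3,0,0,0,0,0,0]
}}

```text
time_s: 4.68
position: [0.5819, 0.0939, 0.2406]
eef_rot: [-180.0, 0.0, 6.6]
contact_force: [0.4, 0.2, -0.1]
gripper_width: 0.0003
```

```bash
cat >> h.py <<'E'
def prof(n='scene'):
    c,Q=latch(n)
    Q=Q[(np.abs(Q[:,1])<30)&(Q[:,2]>170)&(Q[:,2]<275)&(np.abs(Q[:,0]+10)<70)]
    for z in range(170,275,8):
        s=Q[(Q[:,2]>=z)&(Q[:,2]<z+8)]
        if len(s)>2: print(z,len(s),np.round(np.percentile(s[:,0],[2,50,98]),1))
E
python3 -c "
from h import *
state();prof()"
```

```text
t 4.67 case [-11.6  -0.  240.6] rpy [-180.      0.      6.63] F [ 0.35  0.22 -0.13] w 0.3
170 23 [-34.7 -12.2  34.9]
178 31 [-33.8  31.4  37.2]
186 18 [-35.7 -23.6  19. ]
194 19 [-34.2 -20.3 -16.7]
202 9 [-26.9 -20.  -14.5]
210 12 [-22.2 -13.8 -11.6]
218 15 [-17.6 -11.5  -8.8]
226 8 [-16.9 -10.1  -6.6]
234 18 [-8.4 -3.5  0.5]
242 9 [-20.   -1.6   3.1]
250 28 [-20.5  -4.8   2.7]
258 39 [-15.6  -1.7   8.3]
266 28 [-19.1  -4.1  10.8]
```

Request:
{"api": "play_rows", "payload": {
  "targets": [-5,0,-3,0,0,0,0,-5,0,-12,0,0,0,0,8,0,-12,0,0,0,0,18,0,-10,0,0,0,0,28,0,-8.5,0,0,0,0]
}}

```text
time_s: 5.35
position: [0.6103, 0.0973, 0.2484]
eef_rot: [-180.0, 0.0, 6.6]
contact_force: [-0.3, 0.6, 0.2]
gripper_width: 0.0003
```

```bash
python3 -c "
from h import *
state();prof()"
```

```text
t 5.35 case [ 17.   -0.  248.4] rpy [-1.80e+02  5.00e-02  6.64e+00] F [-0.3   0.63  0.19] w 0.3
170 28 [-33.1 -16.7  35.1]
178 24 [-31.5  31.3  38.3]
186 12 [-32.7 -24.4  25.9]
194 16 [-33.4 -30.  -19. ]
202 13 [-29.7 -22.6 -14.1]
210 14 [-19.7  -8.5  -2.9]
218 9 [-10.7  -7.1   3.8]
226 6 [-5.5 -0.3 10.5]
234 10 [-0.3  6.  17.8]
242 20 [11.8 23.9 26.9]
250 18 [14.8 25.2 27.6]
258 22 [11.5 24.5 26.9]
266 23 [12.3 24.6 29.3]
274 4 [12.5 24.2 27.9]
```

Request:
{"api": "play_rows", "payload": {
  "targets": [-2,0,-12,0,0,0,0,14,0,-10,0,0,0,0,17,0,8,0,0,0,0,21,0,21,0,0,0,0,24,0,31,0,0,0,0]
}}

```text
time_s: 6.02
position: [0.633, 0.0999, 0.2167]
eef_rot: [-180.0, 0.1, 6.6]
contact_force: [3.6, -0.0, 0.3]
gripper_width: 0.0005
```

```bash
python3 - <<'E'
from h import *
state();prof()
c=read_camera('wrist');save(c,'w3',None,1.25)
E
```

```text
t 6.03 case [ 3.990e+01 -1.000e-01  2.167e+02] rpy [-1.80e+02  7.00e-02  6.64e+00] F [ 3.55 -0.03  0.33] w 0.5
170 9 [28.2 33.2 35.3]
178 21 [28.5 32.2 37.1]
186 3 [-29.1 -24.4  36.1]
194 6 [-32.  -27.5 -18.9]
202 7 [-23.3 -14.1   6.8]
210 19 [-41.2  20.8  46.5]
218 25 [-44.7  30.6  50.5]
226 27 [-44.   46.6  50.5]
234 26 [32.4 47.4 52.1]
242 22 [37.8 48.1 52.1]
250 24 [32.6 47.6 49.9]
258 23 [39.1 47.8 51.8]
266 9 [42.7 49.1 51.2]
```

View pics/w3.png

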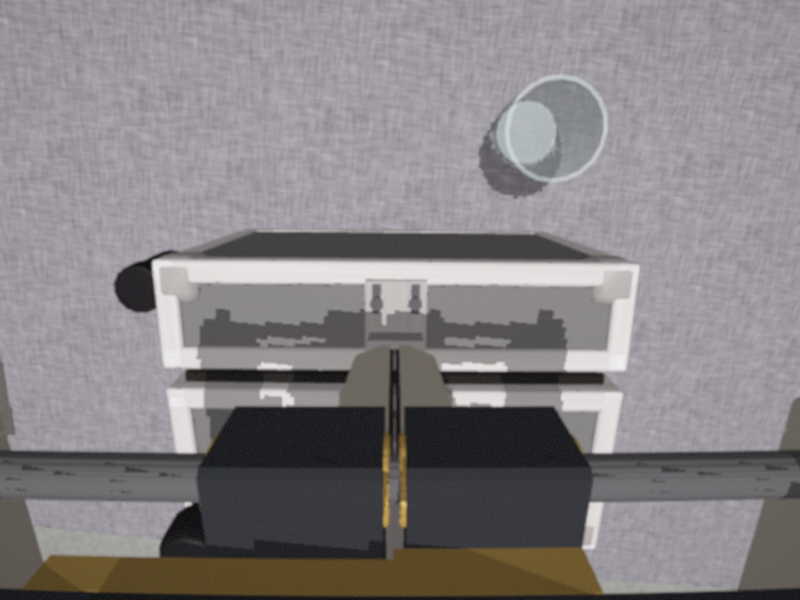

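```bash
python3 - <<'E'
from h import *
state();c=read_camera('side');save(c,'s3',(250,170,350,290),5)
E
```

```text
t 6.12 case [ 3.910e+01 -2.000e-01  2.157e+02] rpy [-180.      0.21    6.63] F [0.42 0.23 0.07] w 0.3
```

View pics/s3.png

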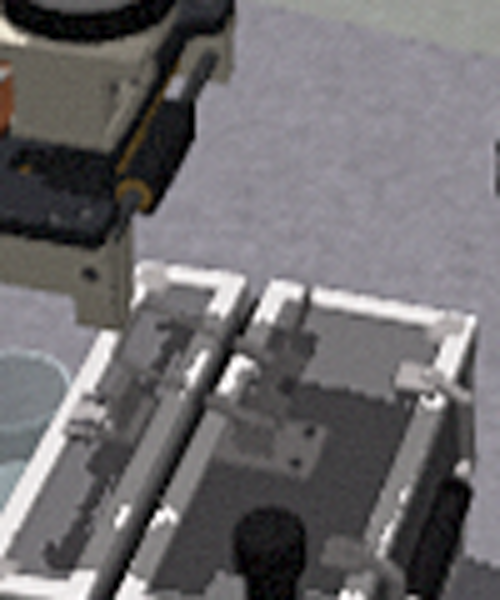

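The side crop shows the lever leaning forward at (280,350), with the loop wires running left under the fingertip at (125,340). The force has settled to about 0, so the 3.6 N spike was inertial. I'll lift off and measure the loop.

Request:
{"api": "play_rows", "payload": {
  "targets": [0,0,-20,0,0,0,0,0,0,-50,0,0,0,0.75,-20,0,-70,0,0,0,0.75,-30,0,-70,0,0,0,0.75,-30,0,-70,0,0,0,0.75]
}}

```text
time_s: 6.8
position: [0.6032, 0.0965, 0.2885]
eef_rot: [-180.0, -0.0, 6.6]
contact_force: [0.3, 0.7, -0.2]
gripper_width: 0.0359
```

```bash
cat >> h.py <<'E'
def wl(z0=165,z1=275):
    c=read_camera('wrist');Q=toc(cloud(c));k=np.isfinite(Q[...,0])&(np.abs(Q[...,1])<32)&(Q[...,2]>z0)&(Q[...,2]<z1)&(Q[...,0]>-60)&(Q[...,0]<70)
    Q=Q[k]
    for x in range(-60,70,5):
        s=Q[(Q[:,0]>=x)&(Q[:,0]<x+5)]
        if len(s)>2: print(x,len(s),'z',np.round(np.percentile(s[:,2],[2,50,98]),1),'y',np.round(np.percentile(s[:,1],[2,50,98]),1))
    return c
E
python3 - <<'E'
from h import *
state();c=wl();save(c,'w4',None,1.25)
E
```

```text
t 6.8 case [  9.8  -0.  288.5] rpy [-1.80e+02 -2.00e-02  6.64e+00] F [ 0.27  0.73 -0.21] w 35.9
-55 290 z [234.4 246.1 247.8] y [-13.8  -0.5  15.1]
-50 1038 z [223.7 233.1 246.3] y [-14.    0.8  14.9]
-45 759 z [193.5 217.9 225.5] y [-21.    0.1  21.9]
-40 678 z [193.5 206.3 213.4] y [-20.9   0.8  21.7]
-35 600 z [189.6 196.2 202.2] y [-21.4   0.8  22.1]
-30 545 z [178.  185.9 199.7] y [-21.9   0.8  22.8]
-25 259 z [166.4 182.2 201.6] y [-22.5  -0.   23.3]
-20 104 z [198.5 201.8 204.2] y [-23.   17.4  23.8]
-15 148 z [201.3 204.3 206.4] y [-24.1 -16.3  24.8]
-10 136 z [199.2 203.1 205.7] y [-23.5  17.4  24.4]
-5 68 z [203.7 205.7 206.9] y [-22.2  18.8  22.4]
0 71 z [205.2 207.3 208.7] y [-22.  -18.5  22. ]
5 69 z [207.1 208.9 210.3] y [-22.2 -18.4  21.9]
10 75 z [208.8 210.5 212.3] y [-22.2  18.7  22.3]
15 82 z [210.7 212.2 214.1] y [-22.  -18.6  21.9]
20 74 z [211.8 213.7 215.1] y [-22.4  18.4  21.8]
25 263 z [213.8 215.9 217.5] y [-21.5  -0.   21.4]
30 412 z [180.8 182.9 217.1] y [-17.5  -0.1  17.4]
35 121 z [180.5 182.  183.2] y [-12.9  -0.1  11.9]
```

View pics/w4.png

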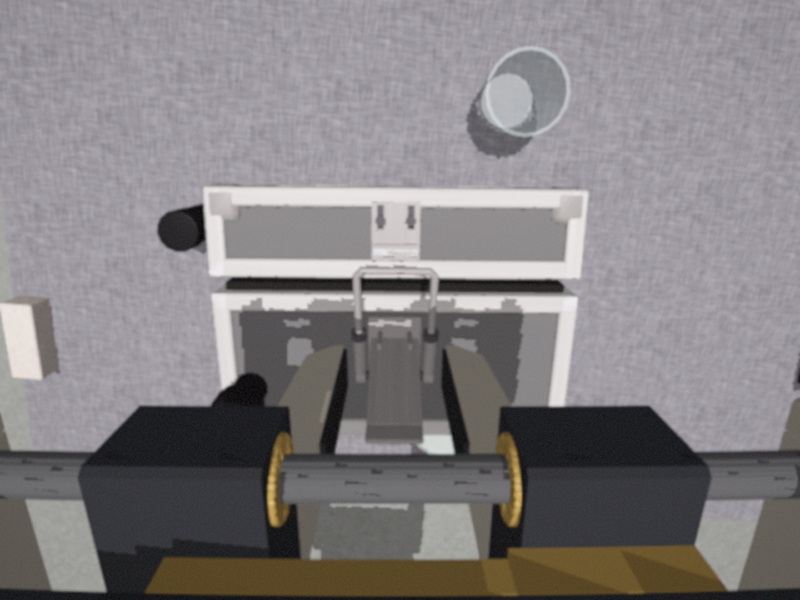

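The wrist view shows the loop at (395,270) now angled over the seam, pointing to the keeper, and the lever leaning back at (395,400) with its tip near case x -55. The bare wires at columns 357 and 435 are free. I'll grip them from both sides and draw the loop forward.

Request:
{"api": "play_rows", "payload": {
  "targets": [6,0,0,0,0,0,0.75,8,0,40,0,0,0,0.75,8,0,75,0,0,0,0.75,8,0,81,0,0,0,0.75,8,0,81,0,0,0,0.6]
}}

```text
time_s: 7.48
position: [0.6117, 0.0974, 0.2071]
eef_rot: [-180.0, 0.0, 6.6]
contact_force: [0.2, 0.1, 0.1]
gripper_width: 0.0638
```

Request:
{"api": "play_rows", "payload": {
  "targets": [0,0,0,0,0,0,0.4,0,0,0,0,0,0,0.4,0,0,0,0,0,0,0.4],
  "newtons": 4
}}

```text
time_s: 7.85
position: [0.6126, 0.0972, 0.2086]
eef_rot: [180.0, -0.2, 6.6]
contact_force: [2.2, -0.8, 1.3]
gripper_width: 0.0448
```

```bash
python3 - <<'E'
from h import *
state();wl()
E
```

```text
t 7.85 case [ 19.3  -0.4 208.6] rpy [ 1.7998e+02 -1.7000e-01  6.6300e+00] F [ 2.18 -0.81  1.32] w 44.8
-50 1192 z [222.8 228.5 232.4] y [-13.5   0.9  15.2]
-45 1458 z [212.5 218.6 225.5] y [-13.6   0.4  15. ]
-40 55 z [212.7 213.8 215.8] y [-11.9   4.5  14.3]
-35 234 z [186.7 190.3 192.2] y [-14.3  -0.2  14.6]
-30 950 z [176.4 184.6 197.4] y [-14.4   0.4  15.4]
-25 509 z [166.5 179.1 201.4] y [-22.3   2.7  23.2]
-20 143 z [198.6 201.8 203.9] y [-23.2 -16.7  23.7]
-15 261 z [201.3 204.2 205.8] y [-23.9 -16.6  24.3]
-10 262 z [198.3 202.9 205.4] y [-24.1  17.4  24.5]
-5 118 z [203.4 205.2 206.6] y [-22.  -18.5  22.3]
0 115 z [205.5 207.  208.5] y [-22.   18.7  22.3]
5 125 z [206.3 208.6 210.2] y [-22.2  18.6  22.4]
10 361 z [208.8 225.2 274.6] y [-23.6 -18.6  24.2]
15 537 z [210.4 232.2 258.8] y [-22.4  18.7  22.7]
20 688 z [212.3 240.8 268.4] y [-22.6  18.5  22.7]
25 5271 z [211.9 248.3 273.7] y [-31.4  -3.4  31.5]
30 914 z [166.  183.3 216.7] y [-17.4   0.3  17.4]
35 258 z [178.7 181.7 183. ] y [-12.7  -0.3  12. ]
```

Request:
{"api": "play_rows", "payload": {
  "targets": [3,0,-0.5,0,0,0,0.4,6,0,-1,0,0,0,0.4,8.5,0,-1.5,0,0,0,0.4,11,0,-2,0,0,0,0.4,11,0,-2,0,0,0,0.4]
}}

```text
time_s: 8.52
position: [0.6229, 0.0986, 0.2092]
eef_rot: [180.0, -0.0, 6.6]
contact_force: [-2.2, -2.3, -1.2]
gripper_width: 0.0445
```

```bash
python3 - <<'E'
from h import *
state();wl()
E
```

```text
t 8.53 case [ 2.960e+01 -2.000e-01  2.092e+02] rpy [ 1.7999e+02 -2.0000e-02  6.6300e+00] F [-2.18 -2.31 -1.16] w 44.5
-30 331 z [170.9 177.3 184.8] y [-14.1  -0.1  14.7]
-25 401 z [166. 183. 188.] y [-12.7   2.2  14.1]
-20 724 z [226.9 231.5 236.9] y [-14.1   0.   14.6]
-15 932 z [201.4 244.5 247. ] y [-21.5   0.9  22. ]
-10 153 z [201.4 204.3 206.8] y [-23.1 -16.3  23.7]
-5 357 z [201.5 205.8 207.6] y [-24.2 -16.2  24.5]
0 162 z [200.3 205.2 207. ] y [-22.8  17.6  23.8]
5 113 z [205.2 206.9 208.2] y [-22.2 -18.6  22.1]
10 120 z [206.5 208.4 209.5] y [-22.3  18.7  22.3]
15 133 z [208.1 209.6 210.9] y [-22.3 -18.6  22. ]
20 325 z [209.5 221.5 273.9] y [-23.5  18.3  24.1]
25 540 z [211.  231.1 259.3] y [-22.4  18.7  22.7]
30 1157 z [166.3 213.8 266.1] y [-22.4  -0.1  22.7]
35 5565 z [181.7 246.4 273.8] y [-31.4  -2.8  31.4]
40 368 z [213.2 215.3 272.7] y [-28.7   2.2  30.5]
```

Request:
{"api": "play_rows", "payload": {
  "targets": [3,0,0,0,0,0,0.4,4,0,6,0,0,0,0.4,5,0,12,0,0,0,0.4,5.5,0,18,0,0,0,0.4,5.5,0,22,0,0,0,0.4]
}}

```text
time_s: 9.2
position: [0.628, 0.0992, 0.1866]
eef_rot: [180.0, 0.0, 6.6]
contact_force: [1.4, -2.5, 0.0]
gripper_width: 0.0447
```

```bash
python3 - <<'E'
from h import *
state();c=wl(165,235);save(c,'w5',(200,120,440,320),3.3)
E
```

```text
t 9.2 case [ 34.8  -0.2 186.6] rpy [1.80e+02 1.00e-02 6.63e+00] F [ 1.36 -2.47  0.04] w 44.7
-35 71 z [196.  197.8 198.7] y [-22.7 -17.5  23.5]
-30 272 z [193.5 197.  199.1] y [-22.6   0.5  23.7]
-25 230 z [193.9 196.4 198. ] y [-22.9  17.7  24.2]
-20 77 z [196.2 201.3 202.6] y [-20.6  -4.3  22.2]
-15 683 z [202.1 208.6 214.8] y [-13.8   0.   14.6]
-10 710 z [214.5 220.1 226.1] y [-13.7   0.5  14.6]
-5 282 z [225.2 227.7 230. ] y [-13.4   0.9  14.1]
0 289 z [188.4 193.8 196.6] y [-24.2 -16.1  24.6]
5 180 z [191.5 193.2 196.8] y [-22.4  17.1  24.2]
10 149 z [191.5 192.7 194.1] y [-22.1  18.7  22.1]
15 161 z [190.4 192.4 193.8] y [-22.2 -18.8  21.9]
20 161 z [190.5 192.  193.3] y [-22.4 -18.7  21.9]
25 323 z [190.2 192.4 229.4] y [-22.4  18.4  22.7]
30 1168 z [168.  183.  232.6] y [-22.3   0.4  22.7]
35 890 z [179.5 191.4 233.6] y [-22.4   1.4  22.7]
40 3241 z [188.7 213.2 234.3] y [-31.5  -8.8  31.5]
45 626 z [188.6 190.5 228.6] y [-27.9   1.7  30.5]
```

View pics/w5.png

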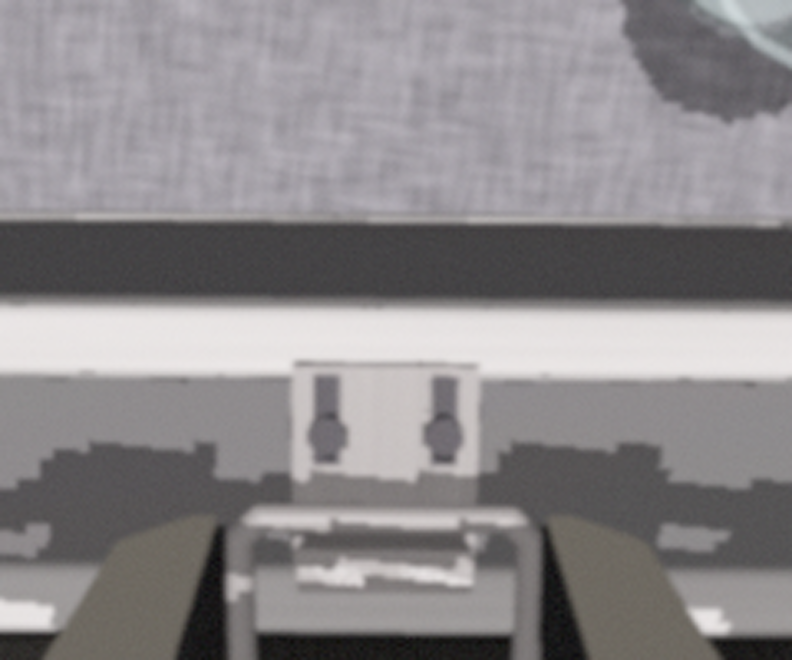

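The wrist crop shows the cross bar at row 518, just beyond the keeper lip (rows 555–585), with a dark gap between them. The bar is centred over the 295–478 column keeper and clear to go down behind the lip.

Request:
{"api": "play_rows", "payload": {
  "targets": [0,0,3,0,0,0,0.4,-0.5,0,6,0,0,0,0.4,-1,0,9,0,0,0,0.4,-1.5,0,11.5,0,0,0,0.4,-1.5,0,11.5,0,0,0,0.4]
}}

```text
time_s: 9.88
position: [0.6263, 0.0991, 0.1753]
eef_rot: [180.0, 0.0, 6.6]
contact_force: [0.8, -3.2, -1.0]
gripper_width: 0.0445
```

```bash
python3 - <<'E'
from h import *
state();c=wl(165,200)
E
```

```text
t 9.88 case [ 3.310e+01 -1.000e-01  1.753e+02] rpy [1.80e+02 3.00e-02 6.63e+00] F [ 0.79 -3.21 -0.96] w 44.5
-35 78 z [196.5 197.7 198.7] y [-22.4  18.4  23.9]
-30 344 z [193.4 196.9 198.9] y [-22.6  17.2  23.7]
-25 582 z [183.7 192.3 196.4] y [-22.6  -0.4  23.5]
-20 824 z [189.9 194.1 199.7] y [-22.3   0.6  23.3]
-15 54 z [192.8 193.9 194.9] y [-21.6  18.1  22.8]
0 134 z [182.7 186.4 188.9] y [-24.3 -16.1  24.5]
5 179 z [185.1 186.8 188.8] y [-22.1  18.6  22.2]
10 172 z [184.  185.6 187.2] y [-22.1  18.8  22.1]
15 176 z [182.7 184.3 185.9] y [-22.6 -18.8  22.1]
20 180 z [181.2 183.1 184.9] y [-22.5 -18.8  22. ]
25 291 z [179.3 182.4 198.2] y [-22.2  18.6  22.7]
30 1132 z [165.4 181.7 197.1] y [-22.2  -0.   22.6]
35 712 z [177.7 181.4 197.8] y [-22.2   1.4  22.7]
40 1738 z [176.3 182.7 199.5] y [-31.3  -1.2  31.2]
45 216 z [175.8 177.5 178.9] y [-17.2   1.1  18. ]
```

Request:
{"api": "play_rows", "payload": {
  "targets": [0,0.5,1,0,0,0,0.4,-2,0.5,1,0,0,0,0.4,-4,0.5,1,0,0,0,0.4,-5.5,0.5,1,0,0,0,0.4,-5.5,0.5,1,0,0,0,0.4]
}}

```text
time_s: 10.55
position: [0.621, 0.0981, 0.1747]
eef_rot: [-180.0, -0.0, 6.6]
contact_force: [2.5, 0.4, -0.8]
gripper_width: 0.0449
```

```bash
python3 - <<'E'
from h import *
state();c=wl(165,200)
E
```

```text
t 10.55 case [ 27.7  -0.4 174.7] rpy [-1.7999e+02 -1.0000e-02  6.6400e+00] F [ 2.5   0.36 -0.85] w 44.9
-40 102 z [196.3 197.7 199. ] y [-22.4 -16.8  23.9]
-35 402 z [193.1 196.8 198.8] y [-22.4  16.9  23.9]
-30 424 z [186.1 194.4 196.4] y [-23.   -3.1  24. ]
-25 1370 z [187.4 193.9 199.7] y [-21.9   0.7  22.9]
-20 38 z [192.6 193.4 194.5] y [-21.5  19.3  22.9]
-5 150 z [182.6 186.6 189. ] y [-24.  -16.2  24.5]
0 193 z [184.2 186.2 188.1] y [-22.5  18.7  22.4]
5 186 z [183.2 185.1 186.6] y [-22.4 -18.6  22.3]
10 197 z [181.9 183.8 185.8] y [-22.3  18.5  22.3]
15 190 z [180.7 182.8 184.4] y [-22.3  18.5  22.2]
20 301 z [179.9 182.  199.4] y [-22.6  18.4  22.4]
25 331 z [178.7 181.1 199.2] y [-22.6  18.3  22.4]
30 942 z [170.1 182.  197.3] y [-22.5  -0.3  22.4]
35 2213 z [175.6 181.6 199.2] y [-31.   -0.3  31.1]
40 152 z [174.9 176.6 178.4] y [-15.9   4.8  17.8]
```

Request:
{"api": "play_rows", "payload": {
  "targets": [-1,0,0,0,0,0,0.4,-2,0,0,0,0,0,0.4,-3,0,0,0,0,0,0.4,-3,0,0,0,0,0,0.4]
}}

```text
time_s: 11.1
position: [0.6182, 0.0978, 0.1747]
eef_rot: [-180.0, -0.0, 6.6]
contact_force: [4.2, 0.5, -1.9]
gripper_width: 0.0446
```

Request:
{"api": "play_rows", "payload": {
  "targets": [-0.7,0,0,0,0,0,0.4,-1.4,0,0,0,0,0,0.4,-1.4,0,0,0,0,0,0.4]
}}

```text
time_s: 11.48
position: [0.617, 0.0976, 0.1748]
eef_rot: [-180.0, -0.0, 6.6]
contact_force: [5.2, 0.6, -0.9]
gripper_width: 0.0445
```

```bash
python3 - <<'E'
from h import *
state();c=wl(165,200)
E
```

```text
t 11.47 case [ 23.7  -0.5 174.8] rpy [-1.7999e+02 -5.0000e-02  6.6400e+00] F [ 5.22  0.62 -0.86] w 44.5
-45 19 z [194.4 196.2 197. ] y [-21.6 -17.5  22. ]
-40 331 z [192.4 196.7 198.3] y [-22.5 -15.5  23.7]
-35 338 z [191.6 194.7 197.1] y [-22.7  17.1  24. ]
-30 1523 z [189.1 194.  199.6] y [-21.5   0.2  22.7]
-25 83 z [191.9 193.2 194.1] y [-22.   18.6  23.5]
-10 24 z [181.3 183.7 187.7] y [-24.4 -16.9  18.9]
-5 323 z [183.3 186.8 189.9] y [-23.7  17.   24.3]
0 173 z [183.6 185.2 186.8] y [-21.9  18.8  22.3]
5 179 z [182.4 184.1 185.8] y [-22.4 -18.6  22.2]
10 186 z [181.1 182.8 184.4] y [-22.4 -18.6  22.2]
15 287 z [179.8 182.2 199.6] y [-22.6 -18.6  22.4]
20 318 z [179.  181.3 199.5] y [-22.6  18.4  22.4]
25 342 z [177.8 180.5 199.2] y [-22.6  18.3  22.3]
30 1979 z [176.3 182.8 199.3] y [-31.1   0.1  31.1]
35 804 z [175.3 178.1 182.9] y [-18.9   0.1  18.6]
```

```bash
cat >> h.py <<'E'
def bar():
    c=read_camera('wrist');Q=toc(cloud(c)).reshape(-1,3);Q=Q[np.isfinite(Q[:,0])]
    for nm,z0,z1,yl in(('bar',173,179.5,11),('barall',173,179.5,17),('lip',180,186,11)):
        s=Q[(Q[:,2]>z0)&(Q[:,2]<z1)&(np.abs(Q[:,1])<yl)&(Q[:,0]>20)&(Q[:,0]<60)]
        if len(s): print(nm,len(s),'x',np.round(np.percentile(s[:,0],[2,20,50,80,98]),1),'z',np.round(np.percentile(s[:,2],[2,50,98]),1))
    s=Q[(np.abs(Q[:,1])<60)&(np.abs(Q[:,1])>28)&(Q[:,2]>150)&(Q[:,2]<164)]
    for sg in(-1,1):
        t=s[s[:,1]*sg>0];l=t[(t[:,0]>3)];print('lid edge',np.round(np.percentile(l[:,0],[1,99]),1) if len(l) else None)
E
python3 - <<'E'
from h import *
state();bar()
E
```

```text
t 11.53 case [ 23.7  -0.5 174.8] rpy [-1.7999e+02 -4.0000e-02  6.6400e+00] F [ 4.7   1.24 -1.25] w 44.5
bar 239 x [35.9 36.4 37.  37.4 37.9] z [175.3 177.1 178.7]
barall 426 x [34.3 36.1 36.9 37.4 37.9] z [175.4 177.3 178.8]
lip 753 x [30.2 31.6 33.8 36.1 37.1] z [180.5 182.1 183.3]
lid edge [ 5.1 66.5]
lid edge [ 5.5 67.4]
```

The loop is hooked: the bar sits at x≈36–37 under the lip, bearing with about 5 N. I'll release it and lift off.

Request:
{"api": "play_rows", "payload": {
  "targets": [0,0,0,0,0,0,0.65,0,0,0,0,0,0,0.65,0,0,-20,0,0,0,0.65,0,0,-55,0,0,0,0.65,0,0,-90,0,0,0,0]
}}

```text
time_s: 12.2
position: [0.6166, 0.0974, 0.2671]
eef_rot: [180.0, -0.0, 6.6]
contact_force: [0.2, 0.0, 0.1]
gripper_width: 0.0542
```

```bash
python3 - <<'E'
from h import *
state();bar();wl(165,255);plan([-12,0,234])
E
```

```text
t 12.2 case [ 23.3  -0.6 267.1] rpy [ 1.80e+02 -3.00e-02  6.63e+00] F [0.16 0.01 0.11] w 54.2
bar 93 x [36.3 36.5 37.2 37.5 37.7] z [175.1 177.3 178.5]
barall 180 x [34.2 36.2 36.9 37.4 37.7] z [175.  177.3 178.8]
lip 326 x [30.5 31.7 33.8 35.8 37. ] z [180.8 182.1 183.3]
lid edge [ 3.6 66.4]
lid edge [ 3.8 67.3]
-45 21 z [194.9 196.2 197.8] y [-22.8 -17.2  23.7]
-40 161 z [193.5 196.7 198.4] y [-22.9 -15.8  23.7]
-35 1347 z [193.5 229.6 246.9] y [-20.    0.1  21.6]
-30 1797 z [175.1 200.  249.1] y [-19.4   0.8  20.2]
-25 267 z [167.  189.7 194. ] y [-22.7   6.2  23.7]
-20 137 z [188.5 191.3 192.9] y [-23.8 -17.1  23.8]
-15 145 z [187.2 190.  192. ] y [-23.8  17.3  23.7]
-10 150 z [186.8 189.3 191.3] y [-24.3 -16.4  24.4]
-5 144 z [184.  187.  190.1] y [-23.5  16.5  24. ]
0 88 z [183.2 185.2 186.8] y [-22.3  18.6  22.3]
5 85 z [182.  183.9 185.5] y [-22.3  18.6  22.3]
10 83 z [180.7 182.8 184.3] y [-22.2 -18.6  22.2]
15 89 z [179.7 181.6 183.1] y [-22.2 -18.6  22.2]
20 81 z [178.7 180.4 182.1] y [-22.2  18.5  22.2]
25 86 z [177.4 179.4 182. ] y [-22.2  18.5  22.1]
30 344 z [176.5 181.7 183.4] y [-21.4  -0.8  21.3]
35 288 z [175.8 178.7 182.9] y [-18.8  -0.1  18.5]
t 12.3 case [ 25.8  -0.7 272. ] rpy [179.98  -0.54   6.64] F [0.4  0.4  1.76] w 47.3
row [-38.1  -0.6  37.6] [ 0.0004 -0.0095 -0.0029]
```

Request:
{"api": "play_rows", "payload": {
  "targets": [-10,-0.6,0,0,0,0,0,-20,-0.6,0,0,0,0,0,-30,-0.6,15,0,0,0,0,-37,-0.6,30,0,0,0,0,-37,-0.6,30,0,0,0,0]
}}

```text
time_s: 12.92
position: [0.5776, 0.0936, 0.2321]
eef_rot: [-180.0, 0.3, 6.6]
contact_force: [0.2, 0.7, 0.1]
gripper_width: 0.0011
```

Request:
{"api": "play_rows", "payload": {
  "targets": [-4,0,0,0,0,0,0,-8,0,0,0,0,0,0,-12,0,0.5,0,0,0,0,-16,0,1,0,0,0,0,-20,0,2,0,0,0,0]
}}

```text
time_s: 13.55
position: [0.5604, 0.0915, 0.2334]
eef_rot: [180.0, -0.1, 6.6]
contact_force: [4.1, 0.7, 3.6]
gripper_width: 0.0004
```

```bash
python3 - <<'E'
from h import *
state();bar();wl(165,255)
E
```

```text
t 13.55 case [-3.320e+01  1.000e-01  2.334e+02] rpy [ 1.80e+02 -1.10e-01  6.63e+00] F [4.14 0.67 3.64] w 0.4
bar 39 x [35.2 35.3 35.3 35.3 35.4] z [175.5 176.8 178.7]
barall 136 x [31.4 32.6 34.3 35.3 35.4] z [175.8 177.7 179.3]
lip 504 x [28.5 29.6 31.8 34.  35.1] z [181.2 182.5 184. ]
lid edge [ 3.6 64.7]
lid edge [ 3.8 65.4]
-45 208 z [193.8 195.7 248.5] y [-22.3   0.3  23.5]
-40 343 z [191.7 195.1 223.1] y [-22.6   0.3  23.5]
-35 1203 z [191.5 200.3 209.6] y [-21.6   0.8  22.6]
-30 1153 z [177.5 189.2 251. ] y [-21.7   0.8  22.6]
-25 1488 z [172.5 242.8 254.6] y [-21.7  -0.3  22.1]
-20 217 z [186.9 189.7 191.7] y [-23.6 -16.7  23.8]
-15 217 z [185.6 188.8 190.9] y [-23.5 -16.   23.8]
-10 266 z [184.8 188.4 190.3] y [-23.9  16.8  24.9]
-5 110 z [183.6 185.5 187. ] y [-21.7 -18.4  22. ]
0 119 z [182.9 184.4 185.6] y [-22.3 -18.8  22. ]
5 121 z [181.4 183.3 184.8] y [-22.2 -18.8  21.9]
10 122 z [180.5 182.3 183.9] y [-22.2  -0.1  21.8]
15 126 z [179.3 181.3 182.9] y [-22.2  -0.1  21.8]
20 129 z [178.4 180.2 182.1] y [-22.1 -18.7  21.8]
25 269 z [177.5 181.5 183.7] y [-22.    0.1  21.7]
30 646 z [176.9 181.9 183.8] y [-20.4  -0.7  20. ]
35 48 z [176.  181.3 183.4] y [-3.3  8.8 17.1]
```

Request:
{"api": "play_rows", "payload": {
  "targets": [-4,0,1,0,0,0,0,-8,0,2.3,0,0,0,0,-12,0,4,0,0,0,0,-15,0,5.5,0,0,0,0,-15,0,5.5,0,0,0,0]
}}

```text
time_s: 14.28
position: [0.5454, 0.0898, 0.228]
eef_rot: [-180.0, -0.1, 6.6]
contact_force: [3.3, 0.8, 6.2]
gripper_width: 0.0005
```

Request:
{"api": "play_rows", "payload": {
  "targets": [-3,0,1.7,0,0,0,0,-6,0,3.7,0,0,0,0,-9,0,6,0,0,0,0,-9.5,0,6.5,0,0,0,0]
}}

```text
time_s: 14.78
position: [0.5357, 0.0888, 0.2216]
eef_rot: [-180.0, -0.1, 6.6]
contact_force: [0.8, 0.9, 9.6]
gripper_width: 0.0005
```

```bash
python3 - <<'E'
from h import *
state();bar()
E
```

```text
t 14.78 case [-58.1   0.3 221.6] rpy [-1.80e+02 -7.00e-02  6.64e+00] F [0.76 0.91 9.56] w 0.5
bar 5 x [25.  25.  25.  25.  25.1] z [179.  179.3 179.4]
barall 73 x [25.  27.2 28.5 30.  30.6] z [177.1 178.7 179.5]
lip 591 x [25.  26.  28.4 30.3 31.4] z [181.2 183.1 184.5]
lid edge [ 3.7 61.1]
lid edge [ 3.8 62.3]
```

Request:
{"api": "play_rows", "payload": {
  "targets": [-3,0,2.3,0,0,0,0,-6,0,4.9,0,0,0,0,-8.5,0,7.5,0,0,0,0,-11,0,11,0,0,0,0,-11,0,11,0,0,0,0]
}}

```text
time_s: 15.45
position: [0.5238, 0.0874, 0.2089]
eef_rot: [-180.0, 0.1, 6.6]
contact_force: [-0.2, 0.8, 1.9]
gripper_width: 0.0004
```

Request:
{"api": "play_rows", "payload": {
  "targets": [-2,0,3,0,0,0,0,-3.5,0,6,0,0,0,0,-5,0,9,0,0,0,0,-6.5,0,12.5,0,0,0,0,-6.5,0,12.5,0,0,0,0]
}}

```text
time_s: 16.08
position: [0.5178, 0.0865, 0.1963]
eef_rot: [180.0, 0.1, 6.6]
contact_force: [0.1, -0.0, -0.5]
gripper_width: 0.0002
```

```bash
python3 - <<'E'
from h import *
state();bar()
E
```

```text
t 16.07 case [-76.2   0.2 196.3] rpy [1.7999e+02 8.0000e-02 6.6300e+00] F [ 0.08 -0.03 -0.53] w 0.2
bar 96 x [23.4 23.5 23.6 23.7 23.9] z [173.2 176.3 179.3]
barall 221 x [23.4 23.5 23.9 27.6 29.4] z [173.5 178.  179.4]
lip 916 x [23.7 24.8 27.1 29.3 30.7] z [180.9 183.2 184.7]
lid edge [ 3.8 58.9]
lid edge [ 3.9 59.1]
```

Request:
{"api": "play_rows", "payload": {
  "targets": [-1,0,3,0,0,0,0,-2,0,6,0,0,0,0,-2.5,0,8.5,0,0,0,0,-2.5,0,10.5,0,0,0,0,-2.5,0,10.5,0,0,0,0]
}}

```text
time_s: 16.75
position: [0.5157, 0.0864, 0.1864]
eef_rot: [-180.0, 0.0, 6.6]
contact_force: [0.9, 0.3, 0.4]
gripper_width: 0.0004
```

Request:
{"api": "play_rows", "payload": {
  "targets": [0,0,0.8,0,0,0,0,0,0,1.6,0,0,0,0,0,0,1.6,0,0,0,0]
}}

```text
time_s: 17.12
position: [0.5159, 0.0864, 0.1853]
eef_rot: [-180.0, -0.0, 6.6]
contact_force: [-0.6, 0.0, 1.6]
gripper_width: 0.0007
```

Contact is starting at z≈185, which is where the face should be when home. I'll press a little firmer, then retreat and look.

Request:
{"api": "play_rows", "payload": {
  "targets": [0,0,0.7,0,0,0,0,0,0,1.2,0,0,0,0,0,0,1.2,0,0,0,0]
}}

```text
time_s: 17.5
position: [0.516, 0.0863, 0.1851]
eef_rot: [180.0, -0.0, 6.6]
contact_force: [-4.1, -0.4, 8.9]
gripper_width: 0.0009
```

Request:
{"api": "play_rows", "payload": {
  "targets": [0,0,-20,0,0,0,0,0,0,-60,0,0,0,0,0,0,-120,0,0,0,0,0,0,-150,0,0,0,0,0,0,-150,0,0,0,0]
}}

```text
time_s: 18.12
position: [0.5173, 0.0865, 0.3384]
eef_rot: [180.0, -0.4, 6.6]
contact_force: [0.9, -0.2, -0.7]
gripper_width: 0.0
```

```bash
python3 - <<'E'
from h import *
state();bar();c=wl(163,255);save(c,'w6',None,1.25)
E
```

```text
t 18.12 case [-7.660e+01  2.000e-01  3.384e+02] rpy [179.98  -0.4    6.63] F [ 0.9  -0.18 -0.66] w 0.0
bar 26 x [23.3 23.3 23.4 23.4 23.5] z [176.7 178.1 179.3]
barall 60 x [23.3 23.4 24.5 27.9 28.7] z [176.7 178.4 179.4]
lip 247 x [23.8 24.6 26.8 29.  29.9] z [181.7 183.3 185. ]
lid edge [ 3.8 60.3]
lid edge [ 3.2 61.3]
-60 198 z [183.4 185.  186.4] y [-14.2   0.1  15.2]
-55 253 z [174.2 184.9 186.4] y [-20.7   0.1  21.5]
-50 322 z [175.6 184.4 186.4] y [-21.3   0.9  23.1]
-45 309 z [175.  184.6 186.4] y [-22.2   0.1  23.1]
-40 312 z [175.1 184.6 186.1] y [-22.    0.9  22.9]
-35 331 z [164.  184.6 186.1] y [-21.9   0.9  22.8]
-30 343 z [163.2 183.5 186.2] y [-22.6   0.9  23.6]
-25 257 z [163.  174.2 184.8] y [-23.2  -0.9  24.2]
-20 251 z [163.  175.1 180.2] y [-23.3   1.7  24.2]
-15 103 z [163.2 177.8 180.8] y [-23.4  16.5  24.7]
-10 56 z [176.1 177.4 178.9] y [-22.2  19.   22.3]
-5 59 z [176.1 177.6 179. ] y [-22.2  18.9  22.2]
0 69 z [175.9 177.9 179.7] y [-22.2  18.7  22.1]
5 60 z [176.3 178.1 179.8] y [-22.   -0.   21.9]
10 69 z [176.9 178.4 180.2] y [-21.9 -18.6  21.8]
15 101 z [163.  177.8 180.4] y [-22.5  -4.3  21.6]
20 249 z [163.1 178.5 184.3] y [-22.5   0.7  22.3]
25 328 z [177.9 182.9 184.5] y [-19.2   0.3  19.1]
30 48 z [163.1 181.5 184. ] y [-15.1   2.7  11.7]
35 36 z [163.  163.5 164.7] y [-12.8  -2.6  12. ]
40 80 z [163.1 164.1 165.8] y [-12.5   2.8  11.4]
45 10 z [163.  163.2 165. ] y [-7.9  7.7 10.4]
50 4 z [163.1 163.3 163.8] y [-14.3   2.3  11.2]
```

View pics/w6.png

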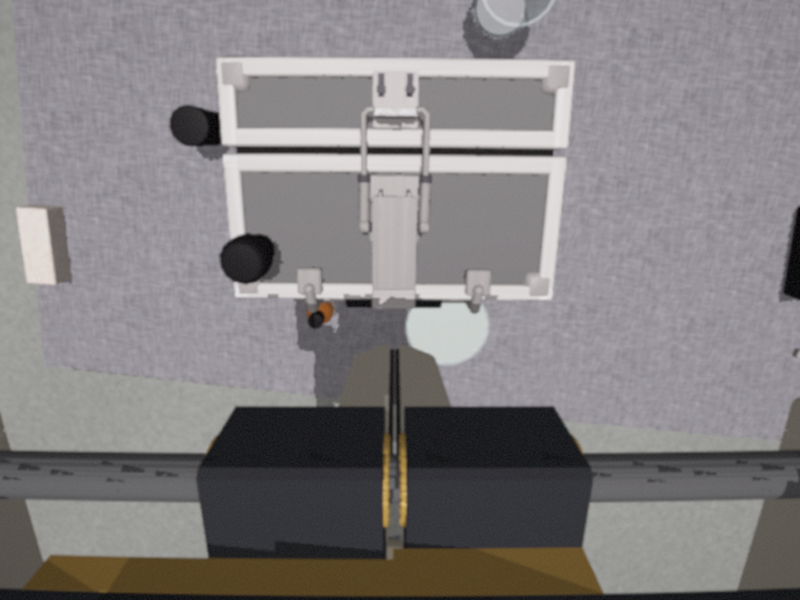

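The wrist view shows the lever flat at (395,245), with the loop's bar hooked behind the keeper lip at (395,115). The seam at row 150 has narrowed, and the neighbouring things stand where they were.

```bash
python3 -c "
from h import *
state();print(sign_off())"
```

```text
t 18.23 case [-7.810e+01  3.000e-01  3.339e+02] rpy [ 1.80e+02 -2.00e-02  6.64e+00] F [-0.32  0.77 -0.67] w 0.7
the job is handed in; nothing more can be done
None
```

The latch is fastened and the job is handed in at about 18 s. `sign_off` gave no verdict.

I swung the loop over with the shut fingers, gripped its sides at 4 N and lowered the bar behind the keeper's lip. I then drew it back until it bore at about 5 N, released it, and pressed the lever down over centre and home. The pressing force read at most about 10 N.

**Last checks**
- **Lever:** it lies flat, with its face level at about 185 mm, the height expected when home. A final press of about 9 N moved it no further.
- **Loop and lid:** the bar is still hooked behind the lip. The lid is drawn in about 7 mm at the keeper, a tilt of roughly 0.025 rad, inside the 0.003–0.059 range for a fastened latch.
- **Other things:** those near the case looked unmoved in the last wrist picture, and the tool was well clear and touching nothing. I did not measure them, and the tweezers were out of that picture.

**What disagreed**
- While I pushed the loop over, the lever swung back from its forward stop. I corrected this by drawing it forward again with the loop gripped.
- One reading of 3.6 N came during that push and had dropped to about 0.4 N by the next reading, so I took it as inertial.
- The wrist camera's heights read about 2.5 mm low on the case top in the first close view. I allowed for that while hooking the loop. The final 185 mm lever reading is uncorrected, but the fingertip met the lever at the same height.
- I viewed 11 pictures, one past the budget.

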